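# Roll a bearing sleeve up an inspection ramp to its sprung stop

### The arm

A 6-joint arm with a two-finger parallel gripper is mounted at the origin on the work surface. World frame = base frame: x ahead of the robot, y to its left, z up, the work surface at z = 0. Lengths are in m, angles in rad, forces in N, time in s.
With the tool pointing down it reaches from about 0.35 to 0.975 m from the base axis. Payload 4.9 kg.
Tool frame: the origin (TCP) lies between the finger pads; the fingertips stand 19 mm ahead of it and the grasp point (between the pads) is the TCP; z points along the fingers, y is the direction in which the jaws open and shut (so a half turn about z gives the same grasp; the last joint's range is limited). The gripper opens to 85 mm and grips with 20 to 120 N. Pads are 22 mm wide; open, the fingers measure 114 mm over their backs; the gripper's body (76 mm by 85 mm) begins 54 mm behind the grasp point. The pads swing forward as they close: fully open they stand 13 mm farther back than shut.
Start: joints at [-1.381, 0.053, 1.613, -0, 1.476, -0.119], TCP at [0.19, -0.595, 0.216] pointing down, gripper open.
Joint ranges: [-3.01, 3.01], [-1.01, 2.22], [0.06, 2.58], [-1.02, 4.17], [0.09, 2.62], [-3.14, 3.14]. Speed limits (rad/s): [2.57, 2.57, 3.14, 3.14, 3.14, 3.14].

### API

Orientations are given as a unit quaternion [w, x, y, z].
In Python, from plant import state, grab_frame, calibration, job_done gives the robot as it stands. The module is installed in compiled form; this text tells all that it offers.
- The arm moves only by the tool servo_tool, never from a script. Its argument "deltas" is a list that holds one entry, the list of rows, each a list of 5 numbers: the finger opening in mm, from 0 to 85.4, then the shift along the world's x, y, z in mm, then the turn about the world's z in units of 6 degrees (1.0 is 6 degrees). A call has 1 to 5 rows; each row is the pose to reach, as a shift and turn from the pose commanded when the call began; what a row does not reach only later rows make up. A row lasts 1/8 s, in which the tool goes at most 62.5 mm and 10.7 degrees, less where a joint would pass 70% of its speed; a pose out of reach is approached as far as the arm can. A call with a gripper value outside its range is refused whole. The fingers move at their own pace and stop on an object; the grip force is fixed at half the most. Time passes only in rows, so rows that repeat a pose let the fingers close. It gives the time, the measured TCP pose, the force and the opening at its end, in the units of the state.
- state(): the state, without advancing time (a new reading comes with each control period).
- grab_frame(name): name is "scene" or "top" or "wrist"; returns the picture (480x640x3 uint8, red, green, blue); there is no depth.
- calibration(name): a dict with "intrinsics" (3x3 intrinsics, pixels), "world_from_camera" (4x4, takes a point from camera to world coordinates). Camera axes: x right, y down, z forward; pixel columns grow to the right and rows downward; lengths in m; the calibration is good to about 2 mm. The wrist camera is an equidistant fisheye: a pixel r from the principal point sees the ray r / f radians off the axis. A picture is of the moment at which its call begins: read the wrist's pose just before it. calibration takes no time and is no camera call; for the wrist camera it gives the pose at the moment of the call.
- job_done(): hands the job in, once; it reports no verdict.
The state is a dict: "time": time; "joint_pos": joint angles; "joint_vel": joint speeds; "joint_efforts": joint torques, N m; "tool_pos": TCP position; "tool_rot": TCP orientation; "contact_force": force on the tool from outside, world axes, zero at the start; "ft_torque": the same for the moment, N m; "gripper_width": opening from 0.0 (shut) to 1.0 (fully open).
Only numpy, scipy, OpenCV 4.12 (cv2) and the standard library are available. Lean on these libraries where they do the work, as an engineer would, in place of code of your own. Each camera call takes 0.05 s, during which the arm holds its last target.

### The job

Push the long steel sleeve lying at the foot of the little inspection ramp up to the stop plate at the top: roll it slowly and gently up the slope with your fingertips or the outside of your fingers behind it, never letting it roll back, until it has pushed the sprung stop plate fully home. Do not pinch or lift the sleeve, and do not disturb the other things on the bench. Finish while still holding the sleeve pressed against the stop plate, because it would roll down again if you let go.

Things in the scene. Friction and masses are not known exactly. Their poses are not given: they have to be found in the camera images.
- sleeve: The long bearing sleeve to push: polished, lightly oiled (slippery, friction about 0.25) steel cylinder, 44 mm diameter, 96 mm long, a dark bore disc on each end and two thin dark rings, 0.25 to 0.5 kg. Lies across the ramp, at first at rest against the low bar at the foot (centre at deck x = 15, z = 22 mm). Origin at its centre; y is its long axis (x, z turn as it rolls). Rolls down freely if let go.
- deck: Sloping aluminium deck of the ramp, fixed on a grey base, rising 10 degrees. Origin on the deck surface, mid-width, at the uphill face of the foot bar, 22 mm above the bench; x points up the slope along the deck, y across it (level), z square to it and up. 114 mm wide, from x = -40 to 245 mm. Side guides 12 mm high, 6 mm thick, 102 mm apart inside, x = 0 to 240 mm.
- deck_foot (a point): Same point and axes as deck: bottom of the uphill face of the foot bar. The dark steel bar is 6 mm high, 102 mm wide and reaches from x = -8 to 0 mm, so fingers behind the sleeve must stay above it.
- stop (a joint): Travel of the sprung stop plate up the slope: 0 = out (at rest), 0.010 m = fully home against its hard end. A spring pushes back with 4 N at the start of the travel, rising to 8 N fully home.
- stop_face (a point): Centre of the downhill face of the stop plate: steel, 94 mm wide, 42 high, 8 thick, square to the deck. At rest at deck x = 170, z = 24 mm; it moves with the plate. The sleeve touches it with its centre at deck x = 148 and has it fully home at 158 mm. Behind it, at x = 207 to 237 mm, a grey block 44 mm high with a 12 mm black knob on top.
- short_sleeve: Bystander: short steel sleeve standing on end, 44 mm diameter, 40 mm high, beside the ramp. Origin at the middle of its underside.
- jar: Bystander: amber glass jar, 48 mm diameter, 62 mm high, beside the ramp. Origin at the middle of its underside.
- dish: Bystander: shallow white dish, 90 mm across, 16 mm high, beside the ramp. Origin at the middle of its underside.
- end_cap: Bystander: stepped aluminium end cap, 48 mm diameter, 18 mm high, beside the ramp. Origin at the middle of its underside.
- wrench: Bystander: steel wrench 150 mm long lying flat at the left. Origin at the middle of its length, underneath.
- brush: Bystander: brush 160 mm long lying flat at the right. Origin at the middle of its length, underneath.
- beaker: Bystander: clear beaker, 70 mm diameter, 85 mm high, at the left. Origin at the middle of its underside.
There are look-alikes about, which are no part of the job. Leave any pink or purple look-alike of the sleeve alone.

How it is judged:
By the outcome, as a careful person would: the job done as asked, in the order asked, and still so for the second after the job is handed in, while the arm keeps its last pose, push and grip.
It also fails if it takes over 38 s, if anything falls off the work surface, if the arm or the gripper's body presses on something with over 40 N, if the wrist force passes 120 N, or if a joint passes its speed limit or range.

## Working session

There is one attempt and no reset: what is moved stays moved. The work goes in short steps, Python scripts to look and compute and a tool call to move; the robot and the scene stay as the last step left them, time stands still between calls to the robot, and variables do not carry over. Pictures are saved under pics/ and viewed, and the job is handed in when it is done.

Besides the shell and the picture viewer there is one more tool, called after "Emit:" as name(argument=value, ...) on one line, values as JSON. servo_tool: Moves the arm, as the interface text tells. Its arguments: {"type":"object","properties":{"deltas":{"type":"array","items":{"type":"array","items":{"type":"array","items":{"type":"number"}}}}},"required":["deltas"]}

```bash
mkdir -p pics; python3 - <<'E'
from plant import *
import cv2,numpy as np
s=state();print(s)
for n in("scene","top"):
    f=grab_frame(n);cv2.imwrite(f"pics/{n}0.png",f[:,:,::-1]);c=calibration(n);print(n,np.round(c["intrinsics"],2).tolist(),np.round(c["world_from_camera"],4).tolist())
E
```

```text
{'time': 0.0, 'joint_pos': array([-1.38098775e+00,  5.33234778e-02,  1.61432480e+00, -1.59557810e-05,
        1.47599558e+00, -1.19030725e-01]), 'joint_vel': array([ 0.00044028, -0.00176287, -0.00026838, -0.0004991 , -0.00106459,
        0.00049487]), 'joint_efforts': array([-1.79945723e-04, -3.93676758e+01, -3.70177424e+01, -5.22350956e-05,
        7.04454433e-03,  2.31238550e-05]), 'tool_pos': array([ 0.1898217 , -0.59477769,  0.21496535]), 'tool_rot': array([-1.02467917e-03,  9.88100322e-01,  1.53807353e-01, -4.42237042e-05]), 'contact_force': array([-0.41862336,  0.3211437 ,  0.51681442]), 'ft_torque': array([-0.00698002, -0.05429887,  0.01653645]), 'gripper_width': 0.9966968959562409}
scene [[435.72, 0.0, 326.87], [0.0, 435.72, 244.42], [0.0, 0.0, 1.0]] [[-0.4288, 0.7304, -0.5316, 1.0538], [0.9033, 0.3543, -0.2418, 0.2608], [0.0117, -0.5839, -0.8118, 0.9065], [0.0, 0.0, 0.0, 1.0]]
top [[542.2, 0.0, 320.1], [0.0, 542.2, 239.27], [0.0, 0.0, 1.0]] [[-0.0036, -0.9849, 0.1732, 0.3075], [-1.0, 0.0051, 0.0083, -0.0153], [-0.0091, -0.1732, -0.9848, 1.2619], [0.0, 0.0, 0.0, 1.0]]
```

View pics/scene0.png

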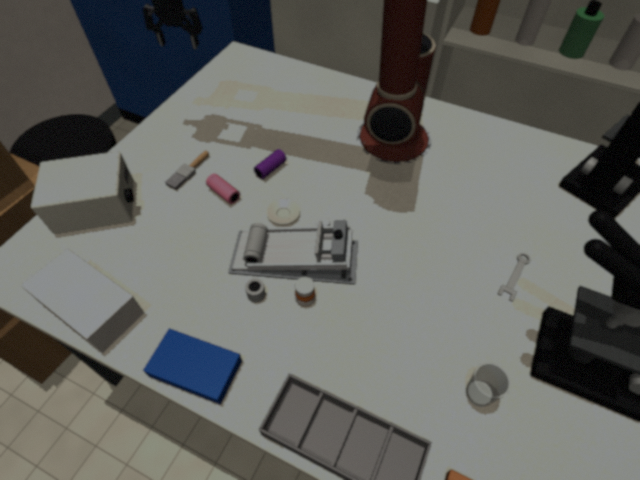

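View pics/top0.png

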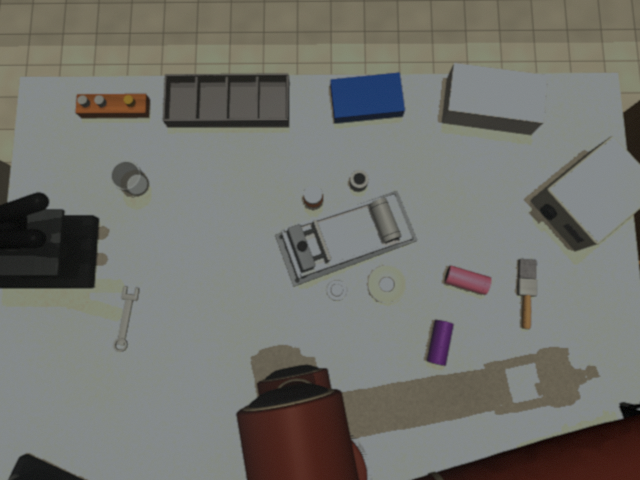

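The scene view has the steel sleeve at (256,243) on the ramp. The top view has it at (385,220). Things it could be taken for, by top-view pixel:
- steel cylinder on the ramp (385,220)
- pink roll (468,279)
- purple roll (440,342)
- short sleeve standing (359,180)

I choose the steel one lying across the ramp foot and check it in a close crop.

```bash
python3 - <<'E'
import cv2
a=cv2.imread("pics/top0.png")[150:310,260:430];cv2.imwrite("pics/topc.png",cv2.convertScaleAbs(cv2.resize(a,None,fx=3.7,fy=3.7,interpolation=cv2.INTER_CUBIC),alpha=1.3))
a=cv2.imread("pics/scene0.png")[190:320,210:380];cv2.imwrite("pics/scenec.png",cv2.resize(a,None,fx=4.5,fy=4.5,interpolation=cv2.INTER_CUBIC))
E
```

```text
(no output)
```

View pics/topc.png

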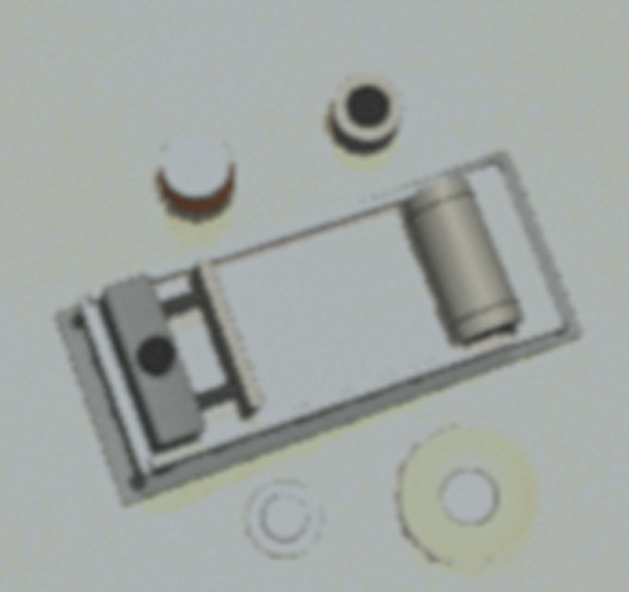

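View pics/scenec.png

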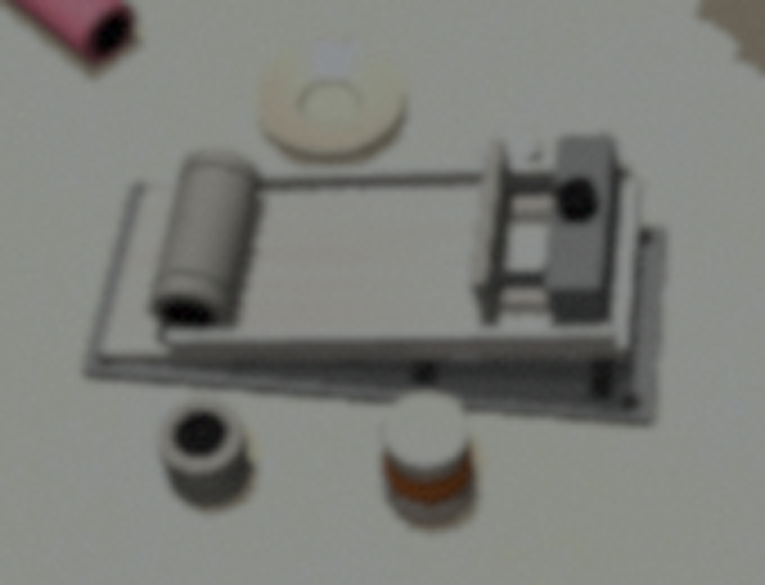

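```bash
cat >h.py <<'E'
import numpy as np,cv2
from plant import *
def cast(n,uv,z):
    c=calibration(n);K=c["intrinsics"];T=c["world_from_camera"]
    d=T[:3,:3]@np.linalg.inv(K)@np.array([*uv,1.]);o=T[:3,3]
    return o+d*(z-o[2])/d[2]
def tc(x,y,z):return cast("top",((x+.5)/3.7-.5+260,(y+.5)/3.7-.5+150),z)*1000
def sc(x,y,z):return cast("scene",((x+.5)/4.5-.5+210,(y+.5)/4.5-.5+190),z)*1000
E
python3 - <<'E'
from h import *
P=lambda *a:print(*[np.round(v,1) if not isinstance(v,str) else v for v in a])
cs=[(405,208),(470,180),(522,322),(455,342)]
w=[tc(*c,.0463) for c in cs];P("sleeve",*w,"c",sum(w)/4)
a=w[0]+w[1]-w[2]-w[3];P("axis ang",np.degrees(np.arctan2(a[1],a[0])),"len",np.linalg.norm(a)/2)
p,q=tc(208,264,.0958),tc(258,410,.0958);P("stop",p,q,(p+q)/2,np.linalg.norm(p-q),np.degrees(np.arctan2(*(p-q)[[1,0]])))
w=[tc(*c,z) for c,z in zip([(105,290),(150,275),(203,432),(155,450)],[.1065,.1013,.1013,.1065])];P("block",*w,"c",sum(w)/4)
a=w[0]+w[1]-w[2]-w[3];P("ang",np.degrees(np.arctan2(a[1],a[0])))
P("knob",tc(155,355,.1157))
w=[tc(*c,0.004) for c in[(505,155),(580,335),(125,503),(58,315)]];P("base",*w)
P(sum(w)/4,np.degrees(np.arctan2(*(w[3]-w[0])[[1,0]])),np.degrees(np.arctan2(*(w[2]-w[1])[[1,0]])))
P("scene sleeve", *[sc(*c,.0463) for c in [(183,160),(255,165),(228,315),(155,300)]]); P("knob",sc(577,198,.1157)); 
p,q=sc(492,148,.0958),sc(480,288,.0958);P("stop",p,q,(p+q)/2)
P("dish",tc(468,497,.01),"jar top",tc(197,165,.062),"short",tc(367,105,.04),"cap",tc(284,517,.018))
E
```

```text
sleeve [ 598.7 -118.    46.3] [ 616.4 -158.8   46.3] [ 526.4 -188.5   46.3] [ 514.1 -147.    46.3] c [ 563.9 -153.1   46.3]
axis ang 18.6 len 92.1
stop [553.4   3.8  95.8] [465.9 -25.4  95.8] [509.6 -10.8  95.8] 92.3 18.4
block [535.9  64.1 106.5] [545.8  37.9 101.3] [452.3   6.8 101.3] [441.3  34.5 106.5] c [493.8  35.8 103.9]
ang 17.9
knob [495.6  34.2 115.7]
base [ 643.6 -186.7    4. ] [ 525.4 -231.1    4. ] [419.9  57.7   4. ] [540.1 101.    4. ]
[532.2 -64.8   4. ] 109.8 110.1
scene sleeve [ 520.6 -193.6   46.3] [ 506.2 -155.9   46.3] [ 599.4 -118.3   46.3] [ 607.9 -157.8   46.3]
knob [497.7  34.7 115.7]
stop [473.2 -25.2  95.8] [556.5   8.7  95.8] [514.8  -8.2  95.8]
dish [ 422.1 -156.7   10. ] jar top [622.9  10.9  62. ] short [667.  -95.8  40. ] cap [409.5 -41.7  18. ]
```

The crop shows the polished steel cylinder lying across the ramp foot at crop px (463,262), with two rings and a dark bore. The two views agree:
- Deck origin is about (567,-162) mm, uphill yaw about 109.6°.
- Sleeve size checks out: 92 x 44 measured.

Next I move to a point above and behind the sleeve.

Emit:
servo_tool(deltas=[[[50, 40, 39, 0, 1.5], [50, 80, 78, 0, 3], [50, 120, 117, 0, 4.5], [50, 160, 156, 0, 6], [50, 200, 195, 0, 7.5]]])

```text
time: 0.72
tool_pos: [0.3908, -0.3988, 0.2157]
tool_rot: [-0.0, 0.853, 0.522, 0.0]
contact_force: [-0.2, -1.1, 0.0]
gripper_width: 0.586
```

Emit:
servo_tool(deltas=[[[50, 40, 39, 0, 1.5], [50, 80, 78, 0, 3], [50, 120, 117, -10, 4.5], [50, 160, 156, -30, 6], [50, 194, 191, -60, 7.8]]])

```text
time: 1.35
tool_pos: [0.5858, -0.208, 0.1564]
tool_rot: [0.001, 0.575, 0.818, 0.0]
contact_force: [-0.2, -0.9, -0.3]
gripper_width: 0.585
```

Emit:
servo_tool(deltas=[[[50, 0, 0, 0, 0], [50, 0, 0, 0, 0]]])

```text
time: 1.6
tool_pos: [0.5837, -0.2095, 0.1559]
tool_rot: [-0.0, 0.578, 0.816, -0.0]
contact_force: [0.1, 0.5, 0.9]
gripper_width: 0.587
```

```bash
python3 - <<'E'
from h import *
s=state();print(s["time"],s["tool_pos"],s["tool_rot"],s["gripper_width"],s["contact_force"])
q=s["tool_rot"];print("xyaw",np.degrees(2*np.arctan2(q[2],q[1])))
for n in("scene","wrist"):
    f=grab_frame(n);cv2.imwrite(f"pics/{n}1.png",f[:,:,::-1])
a=cv2.imread("pics/scene1.png")[110:310,170:370];cv2.imwrite("pics/s1c.png",cv2.resize(a,None,fx=3,fy=3,interpolation=cv2.INTER_CUBIC))
E
```

```text
1.6 [ 0.58366331 -0.20949804  0.15587719] [-3.41893718e-04  5.77797799e-01  8.16179816e-01 -3.07351990e-04] 0.5869335380690187 [0.11391269 0.53780265 0.94857533]
xyaw 109.40839112030768
```

View pics/s1c.png

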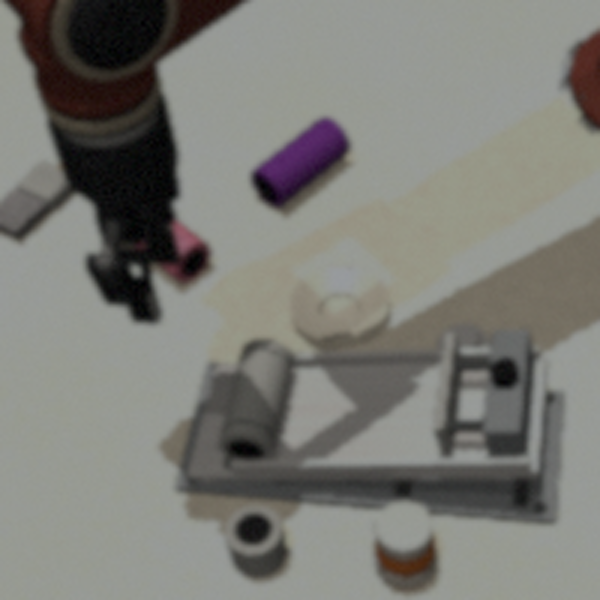

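View pics/wrist1.png

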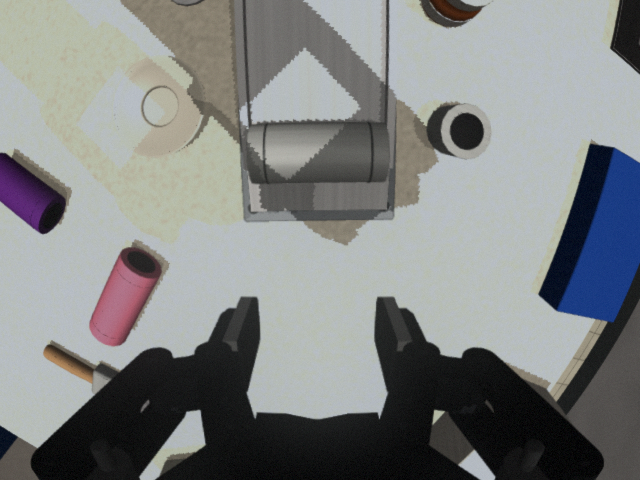

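```bash
cat >>h.py <<'E'
def wray(uv,c=None):
    c=c or calibration("wrist");K=c["intrinsics"];T=c["world_from_camera"]
    d=np.array([(uv[0]-K[0,2])/K[0,0],(uv[1]-K[1,2])/K[1,1]]);r=np.hypot(*d)
    v=np.array([*(d/max(r,1e-9)*np.sin(r)),np.cos(r)]);return T[:3,3],T[:3,:3]@v
def wcast(uv,z):
    o,d=wray(uv);return (o+d*(z-o[2])/d[2])*1000
def deck(p):  # world mm -> deck mm
    u=np.array([np.cos(YAW),np.sin(YAW)]);d=np.asarray(p)[:2]-O[:2];h=d@u;l=d@[-u[1],u[0]];z=p[2]-22;c,s=np.cos(np.radians(10)),np.sin(np.radians(10))
    return np.array([h*c+z*s,l,-h*s+z*c])
YAW=np.radians(109.6);O=np.array([566.8,-162.3])
E
python3 - <<'E'
from h import *
np.set_printoptions(suppress=True,precision=1)
s=state();p=s["tool_pos"]*1000;q=s["tool_rot"]
from scipy.spatial.transform import Rotation as Ro
R=Ro.from_quat([*q[1:],q[0]]).as_matrix()
c=calibration("wrist");print(c["intrinsics"].tolist());print("cam in tool",R.T@(c["world_from_camera"][:3,3]*1000-p),"axis",R.T@c["world_from_camera"][:3,2]*100)
for n,uv in dict(Lin=(258,297),Lout=(241,297),Rin=(376,297),Rout=(394,297)).items():
    o,d=wray(uv);o=R.T@(o*1000-p);d=R.T@d
    for tx in(9,11,13):
        t=(tx-o[0])/d[0];print(n,tx,o+t*d)
for n,uv,z in [("slv TL",(250,124),46.3),("TR",(388,124),46.3),("BL",(250,183),46.3),("BR",(388,182),46.3),("base BL",(243,220),4),("base BR",(393,219),4)]:
    w=wcast(uv,z/1000);print(n,w,deck(w))
E
```

```text
[[371.64829954431775, 0.0, 316.8209534348631], [0.0, 371.64829954431775, 241.62078717633574], [0.0, 0.0, 1.0]]
cam in tool [  79.5   -0.8 -159. ] axis [-30.6  -0.1  95.2]
Lin 9 [  9.  -26.2 -17. ]
Lin 11 [ 11.  -25.4 -21. ]
Lin 13 [ 13.  -24.7 -25. ]
Lout 9 [  9.  -33.6 -17.2]
Lout 11 [ 11.  -32.6 -21.3]
Lout 13 [ 13.  -31.7 -25.3]
Rin 9 [  9.   24.4 -17. ]
Rin 11 [ 11.   23.7 -21. ]
Rin 13 [ 13.   23.  -25.1]
Rout 9 [  9.   32.2 -17.3]
Rout 11 [ 11.   31.3 -21.4]
Rout 13 [ 13.   30.4 -25.4]
slv TL [ 510.5 -149.6   46.3] [34.6 48.8 18.6]
TR [ 604.5 -116.6   46.3] [ 34.2 -50.8  18.6]
BL [ 523.8 -191.1   46.3] [-8.3 50.2 26.1]
BR [ 619.8 -156.6   46.3] [ -8.1 -51.9  26.1]
base BL [ 522.1 -233.3    4. ] [-54.2  65.9  -8.7]
base BR [ 646.2 -188.9    4. ] [-54.  -65.9  -8.8]
```

```bash
python3 - <<'E'
from h import *
a=cv2.imread("pics/scene1.png")[180:225,190:235];cv2.imwrite("pics/s1d.png",cv2.convertScaleAbs(cv2.resize(a,None,fx=13,fy=13,interpolation=cv2.INTER_CUBIC),alpha=1.8))
a=cv2.imread("pics/wrist1.png")[280:440,190:450];cv2.imwrite("pics/w1d.png",cv2.convertScaleAbs(cv2.resize(a,None,fx=3,fy=3,interpolation=cv2.INTER_CUBIC),alpha=2.5))
E
```

```text
(no output)
```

View pics/s1d.png

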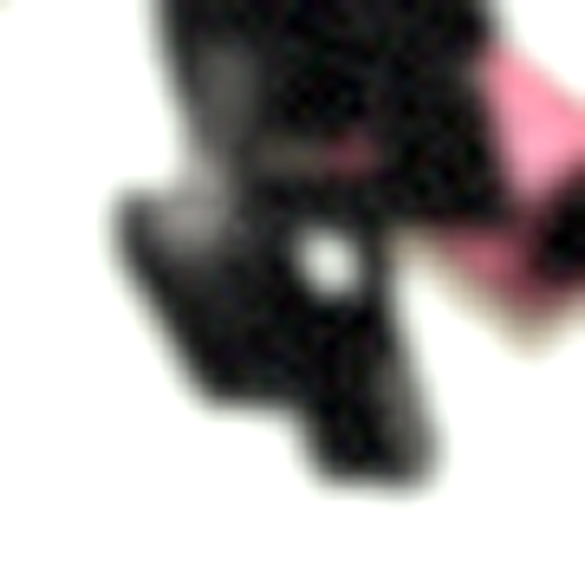

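View pics/w1d.png

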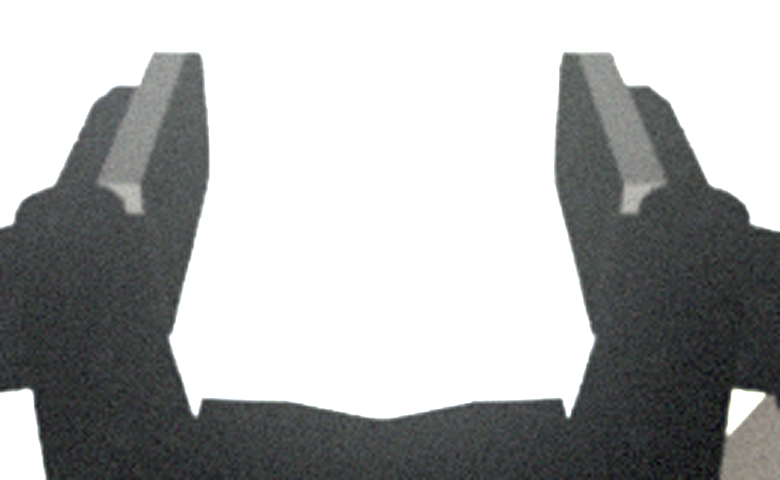

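```bash
python3 - <<'E'
from h import *
np.set_printoptions(suppress=True,precision=1)
s=state();p=s["tool_pos"]*1000;q=s["tool_rot"]
from scipy.spatial.transform import Rotation as Ro
R=Ro.from_quat([*q[1:],q[0]]).as_matrix()
c=calibration("scene");K=c["intrinsics"];T=c["world_from_camera"]
print(R)
for px in [(325,485),(430,470),(425,440),(215,400)]:
    uv=((px[0]+.5)/13-.5+190,(px[1]+.5)/13-.5+180)
    d=R.T@(T[:3,:3]@np.linalg.inv(K)@np.array([*uv,1]));o=R.T@(T[:3,3]*1000-p)
    for y in (25,32,40):
        t=(y-o[1])/d[1];print(px,o+t*d)
# expected wrist pixel of tip
c=calibration("wrist");K=c["intrinsics"];T=c["world_from_camera"]
for z in(-20,0,10,19):
  for x in(-11,0,11):
    w=p+R@np.array([x,-25,z]);v=T[:3,:3].T@(w/1000-T[:3,3]);th=np.arctan2(np.hypot(v[0],v[1]),v[2]);d=v[:2]/np.hypot(*v[:2])*th
    print(x,z,K[0,0]*d[0]+K[0,2],K[1,1]*d[1]+K[1,2])
E
```

```text
[[-0.3  0.9  0. ]
 [ 0.9  0.3 -0. ]
 [-0.   0.  -1. ]]
(325, 485) [ -9.1  25.  -11.1]
(325, 485) [ -5.5  32.  -20.1]
(325, 485) [ -1.4  40.  -30.4]
(430, 470) [ 10.   25.  -17.8]
(430, 470) [ 13.4  32.  -26.7]
(430, 470) [ 17.2  40.  -36.9]
(425, 440) [ 10.6  25.  -25.6]
(425, 440) [ 14.   32.  -34.4]
(425, 440) [ 17.8  40.  -44.5]
(215, 400) [-23.6  25.  -31.1]
(215, 400) [-19.8  32.  -39.9]
(215, 400) [-15.5  40.  -49.8]
-11 -20 262.7011363767495 340.0389242316888
0 -20 261.02611155866475 318.7487017778369
11 -20 259.38450570447935 295.9821063610425
-11 0 267.94436472004605 318.0956521152044
0 0 266.6803456681934 298.19860761722595
11 0 265.45671277570307 277.185430015575
-11 10 270.2395033131123 308.5881041531234
0 10 269.13195874915357 289.3728701008373
11 10 268.06488012525597 269.18227335205836
-11 19 272.14456237207276 300.7402988719119
0 19 271.15665375357366 282.1215649602449
11 19 270.2082892728501 262.63621806115805
```

```bash
cat >>h.py <<'E'
def ray(n,uv):
    c=calibration(n);K=c["intrinsics"];T=c["world_from_camera"]
    d=T[:3,:3]@np.linalg.inv(K)@np.array([*uv,1.]);return T[:3,3]*1000,d/np.linalg.norm(d)
def tri(r1,r2):
    (a,d),(b,e)=r1,r2;m=np.array([d,-e]).T;t=np.linalg.lstsq(m,b-a,rcond=None)[0]
    p,q=a+t[0]*d,b+t[1]*e;return (p+q)/2,np.linalg.norm(p-q)
E
python3 - <<'E'
from h import *
np.set_printoptions(suppress=True,precision=1)
f=grab_frame("top");cv2.imwrite("pics/top1.png",f[:,:,::-1])
s=state();p=s["tool_pos"]*1000;q=s["tool_rot"]
from scipy.spatial.transform import Rotation as Ro
R=Ro.from_quat([*q[1:],q[0]]).as_matrix()
for sp in [(430,470),(420,480),(330,480)]:
  for wp in [(393.5,297.7),(384,297.7)]:
    o,d=wray(wp);w,e=tri((o*1000,d),ray("scene",((sp[0]+.5)/13-.5+190,(sp[1]+.5)/13-.5+180)))
    print(sp,wp,w,e,R.T@(w-p))
E
```

```text
(430, 470) (393.5, 297.7) [ 608.4 -188.8  182. ] 0.4804433209132973 [ 12.5  30.4 -24.5]
(430, 470) (384, 297.7) [ 606.  -191.5  178.1] 0.8322828687365376 [ 10.9  27.2 -20.6]
(420, 480) (393.5, 297.7) [ 609.5 -190.2  179.6] 0.2770546572666472 [ 10.9  30.9 -22.1]
(420, 480) (384, 297.7) [ 607.  -192.9  175.6] 0.07727354830012614 [  9.2  27.7 -18.1]
(330, 480) (393.5, 297.7) [ 613.6 -198.7  175.3] 13.335593528357025 [  1.5  32.  -17.8]
(330, 480) (384, 297.7) [ 611.  -201.7  171. ] 13.040265654484413 [ -0.4  28.6 -13.5]
```

View pics/top1.png

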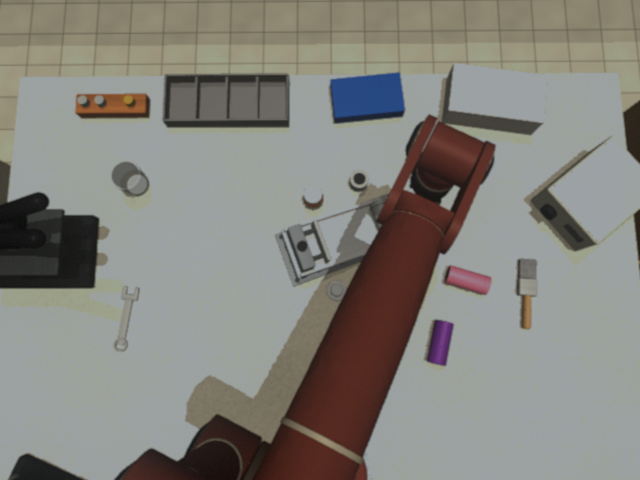

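The views disagree with the stated geometry. Wrist and scene together put the fingertips about 20 mm behind the reported TCP, where I expected 10–19 mm ahead. I go down to a height that is safe either way and measure again.

Emit:
servo_tool(deltas=[[[50, 0, 0, -25, 0], [50, 0, 0, -50, 0], [50, 0, 0, -75, 0], [50, 0, 0, -80, 0], [50, 0, 0, -80, 0]]])

```text
time: 2.38
tool_pos: [0.584, -0.2102, 0.0771]
tool_rot: [0.0, 0.578, 0.816, 0.0]
contact_force: [0.5, 0.4, 0.8]
gripper_width: 0.583
```

```bash
python3 - <<'E'
from h import *
s=state();print(s["time"],s["tool_pos"],s["gripper_width"],s["contact_force"])
for n in("scene","wrist"):
    f=grab_frame(n);cv2.imwrite(f"pics/{n}2.png",f[:,:,::-1])
a=cv2.imread("pics/scene2.png")[180:300,190:350];cv2.imwrite("pics/s2c.png",cv2.convertScaleAbs(cv2.resize(a,None,fx=5,fy=5,interpolation=cv2.INTER_CUBIC),alpha=1.5))
a=cv2.imread("pics/wrist2.png");cv2.imwrite("pics/w2c.png",cv2.convertScaleAbs(a,alpha=1.5))
E
```

```text
2.375 [ 0.58404297 -0.21019437  0.07706368] 0.583334931204632 [0.52013381 0.41179412 0.7983887 ]
```

View pics/s2c.png

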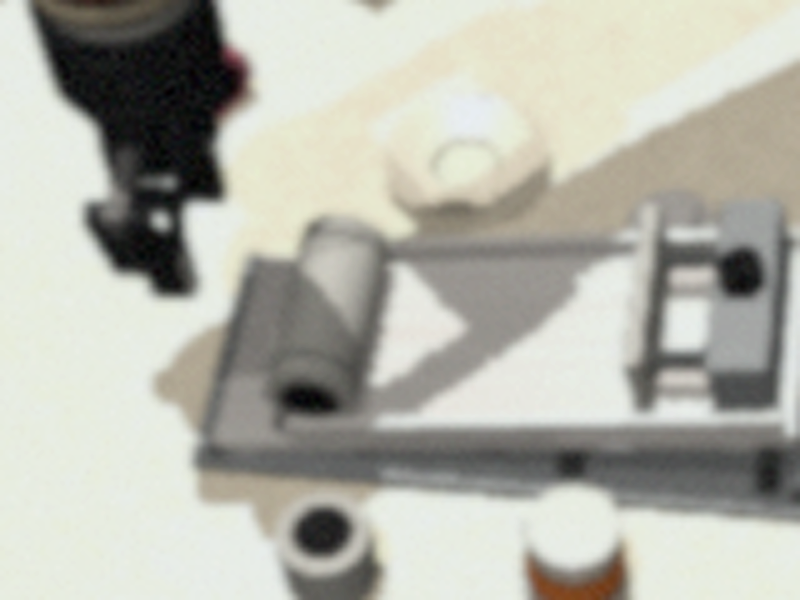

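View pics/w2c.png

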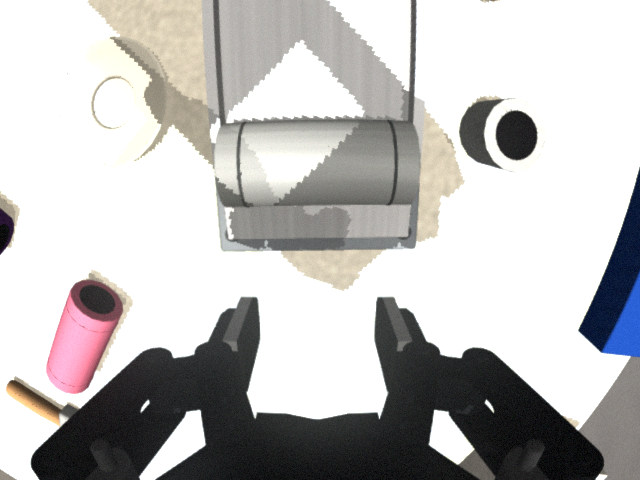

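```bash
python3 - <<'E'
from h import *
np.set_printoptions(suppress=True,precision=1)
s=state();p=s["tool_pos"]*1000;q=s["tool_rot"]
from scipy.spatial.transform import Rotation as Ro
R=Ro.from_quat([*q[1:],q[0]]).as_matrix()
for sp in [(190,288),(182,292)]:
  for wp in [(393.5,297.7),(384,297.7)]:
    o,d=wray(wp);w,e=tri((o*1000,d),ray("scene",((sp[0]+.5)/5-.5+190,(sp[1]+.5)/5-.5+180)))
    print(sp,wp,w,e,R.T@(w-p))
for n,uv,z in [("slv L",(216,165),46.3),("R",(418,165),46.3),("top",(316,117),46.3),("bot",(316,207),46.3),("deck low L",(225,250),10),("R",(416,248),10),("short",(516,134),40)]:
    w=wcast(uv,z/1000);print(n,w,deck(w))
# triangulate sleeve near-end bore & jar etc. : stop knob not visible; short sleeve bore: scene crop (325,528)
o,d=wray((516,134));print("short tri",tri((o*1000,d),ray("scene",((325.5)/5-.5+190,(528.5)/5-.5+180))))
o,d=wray((110,102));print("dish tri",tri((o*1000,d),ray("scene",((466.5)/5-.5+190,(158.5)/5-.5+180))))
E
```

```text
(190, 288) (393.5, 297.7) [ 609.3 -189.6  104.1] 3.143524797516282 [ 11.3  29.9 -26. ]
(190, 288) (384, 297.7) [ 606.9 -192.3   99.9] 2.624577888459449 [  9.6  26.8 -21.8]
(182, 292) (393.5, 297.7) [ 611.  -192.2  100.7] 5.524217507535852 [  8.2  30.7 -22.6]
(182, 292) (384, 297.7) [ 608.6 -195.    96.3] 5.00305138786054 [  6.5  27.5 -18.2]
slv L [ 514.1 -171.    46.3] [13.5 52.6 22.3]
R [ 614.  -135.9   46.3] [ 13.1 -53.3  22.4]
top [ 555.7 -131.3   46.3] [36.7  0.1 18.2]
bot [ 571.2 -175.5   46.3] [-9.5  0.3 26.3]
deck low L [ 526.6 -229.9   10. ] [-51.6  60.5  -3.1]
R [ 645.2 -186.9   10. ] [-50.8 -65.6  -3.2]
short [665.3 -95.8  40. ] [  32.3 -115.1   12.6]
short tri (array([663.8, -96.1,  42.5]), np.float64(0.42366848613847563))
dish tri (array([ 422.4, -157.6,   14. ]), np.float64(0.41602897282441414))
```

```bash
python3 - <<'E'
from h import *
np.set_printoptions(suppress=True,precision=1)
s=state();p=s["tool_pos"]*1000;q=s["tool_rot"]
from scipy.spatial.transform import Rotation as Ro
R=Ro.from_quat([*q[1:],q[0]]).as_matrix()
p1=np.array([583.7,-209.5,155.9])
o,d=ray("scene",((490.5)/13-.5+190,(215.5)/13-.5+180));o=R.T@(o-p1);d=R.T@d
for y in(30,38,42):
    print(o+d*(y-o[1])/d[1])
for wp in [(260,415),(375,415),(316,420)]:
    o,d=wray(wp);o=R.T@(o*1000-p);d=R.T@d
    for x in(30,38,42):print(wp,o+d*(x-o[0])/d[0])
E
python3 - <<'E'
import cv2
a=cv2.imread("pics/scene1.png")[100:230,170:260];cv2.imwrite("pics/s1e.png",cv2.convertScaleAbs(cv2.resize(a,None,fx=4.6,fy=4.6,interpolation=cv2.INTER_CUBIC),alpha=3.5))
E
```

```text
[ 32.8  30.  -90.7]
[  36.3   38.  -100. ]
[  38.1   42.  -104.6]
(260, 415) [  30.   -11.4 -109. ]
(260, 415) [  38.    -9.7 -117. ]
(260, 415) [  42.    -8.8 -121.1]
(375, 415) [  30.     9.8 -109. ]
(375, 415) [  38.     8.1 -117. ]
(375, 415) [  42.     7.2 -121.1]
(316, 420) [  30.    -1.1 -109.9]
(316, 420) [  38.    -1.  -117.9]
(316, 420) [  42.    -1.  -121.8]
```

View pics/s1e.png

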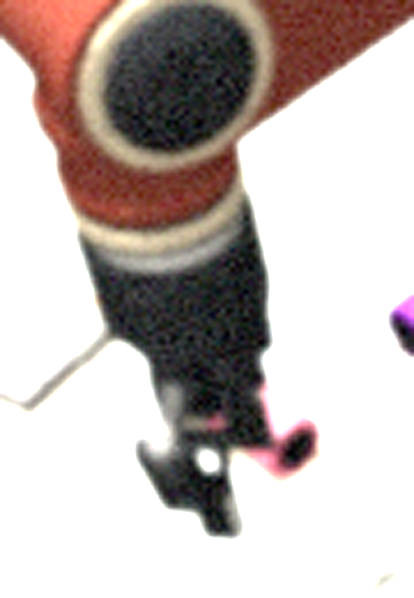

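Both the fingers and the body sit about 40 mm behind the nominal geometry in both views, so the reported TCP is about 40 mm too far along the tool. I trust vision and lower the arm a further 45 mm. That is clear of the deck under either reading, and I check it again there.

Emit:
servo_tool(deltas=[[[50, 0, 0, -15, 0], [50, 0, 0, -30, 0], [50, 0, 0, -42, 0], [50, 0, 0, -45, 0], [50, 0, 0, -45, 0]]])

```text
time: 3.1
tool_pos: [0.5838, -0.2093, 0.0307]
tool_rot: [-0.0, 0.578, 0.816, -0.0]
contact_force: [-0.3, -0.1, 0.6]
gripper_width: 0.586
```

```bash
cat >look.py <<'E'
import sys
from h import *
n=sys.argv[1]
s=state();print(s["time"],s["tool_pos"],s["gripper_width"],s["contact_force"])
f=grab_frame("scene")[:,:,::-1];a=cv2.resize(f[190:310,200:350],None,fx=5,fy=5,interpolation=cv2.INTER_CUBIC)
w=grab_frame("wrist")[:,:,::-1]
cv2.imwrite(f"pics/s{n}.png",cv2.convertScaleAbs(a,alpha=1.6));cv2.imwrite(f"pics/w{n}.png",cv2.convertScaleAbs(w,alpha=1.6))
E
python3 look.py 3
```

```text
3.1 [ 0.58378761 -0.20928043  0.03074635] 0.5855977768814762 [-0.29711629 -0.0696206   0.55693693]
```

View pics/s3.png

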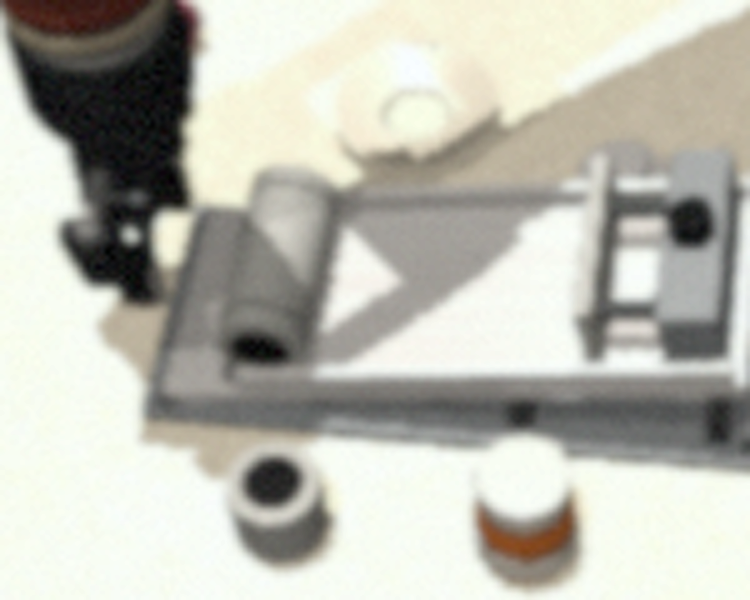

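View pics/w3.png

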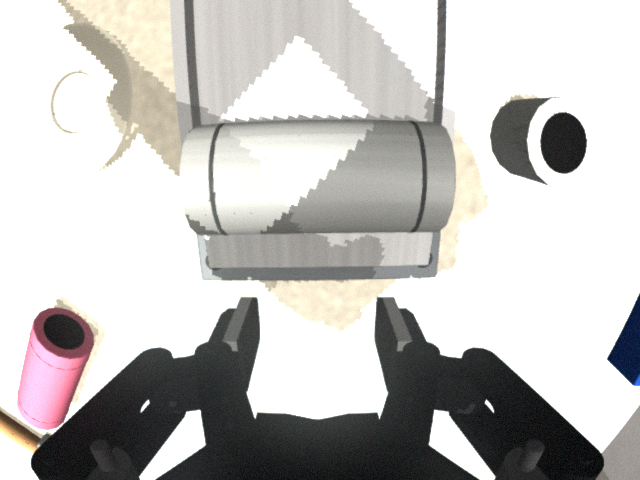

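Emit:
servo_tool(deltas=[[[50, 0, 0, -7, 0], [50, 0, 0, -14, 0], [50, 0, 0, -14, 0]]])

```text
time: 3.58
tool_pos: [0.5831, -0.209, 0.016]
tool_rot: [-0.001, 0.578, 0.816, -0.0]
contact_force: [-0.1, -0.0, 0.4]
gripper_width: 0.583
```

```bash
python3 look.py 4; python3 - <<'E'
import cv2
a=cv2.imread("pics/s4.png")[100:420,0:350];cv2.imwrite("pics/s4z.png",cv2.resize(a,None,fx=1.8,fy=1.8,interpolation=cv2.INTER_CUBIC))
E
```

```text
3.575 [ 0.58314429 -0.20901897  0.01602775] 0.5833564011660518 [-0.07156138 -0.04796956  0.42893183]
```

View pics/s4z.png

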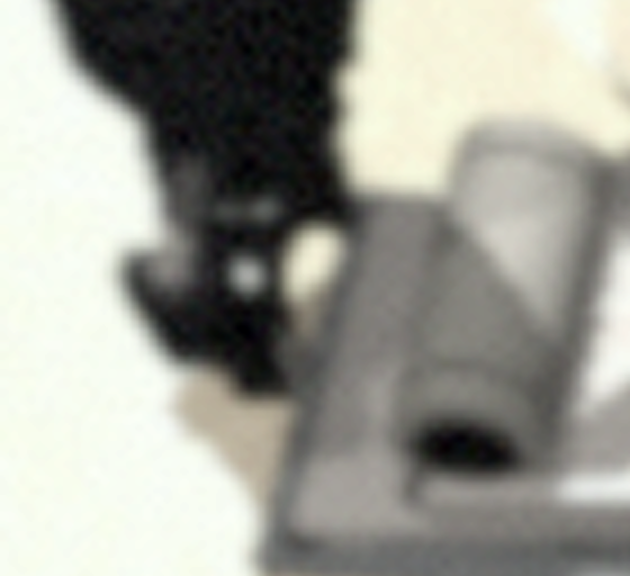

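```bash
python3 - <<'E'
from h import *
np.set_printoptions(suppress=True,precision=1)
for sp in [(285,388),(278,392),(292,375)]:
  for wp in [(393.5,297.7),(384,297.7)]:
    o,d=wray(wp);w,e=tri((o*1000,d),ray("scene",(sp[0]/9+200-.4,sp[1]/9+20+190-.4)))
    print(sp,wp,w,e,deck(w))
E
```

```text
(285, 388) (393.5, 297.7) [ 609.5 -190.9   40.3] 5.291384257228832 [-37.5 -30.7  25.2]
(285, 388) (384, 297.7) [ 607.2 -193.7   35.8] 4.635228437661651 [-40.  -27.6  21.1]
(278, 392) (393.5, 297.7) [ 610.5 -192.3   38.3] 6.42303306554038 [-39.4 -31.1  23.5]
(278, 392) (384, 297.7) [ 608.1 -195.1   33.7] 5.762269788479404 [-42.  -27.9  19.3]
(292, 375) (393.5, 297.7) [ 607.7 -189.    45.2] 5.272403264503806 [-34.2 -29.5  29.6]
(292, 375) (384, 297.7) [ 605.4 -191.6   40.9] 4.639683175988765 [-36.7 -26.5  25.6]
```

Emit:
servo_tool(deltas=[[[50, -1.7, 4.7, -2, 0], [50, -3.4, 9.4, -3, 0], [50, -5, 14.1, -3, 0], [50, -6.7, 18.8, -3, 0], [50, -6.7, 18.8, -3, 0]]])

```text
time: 4.3
tool_pos: [0.5771, -0.1902, 0.0142]
tool_rot: [-0.0, 0.577, 0.816, -0.0]
contact_force: [-0.4, 0.7, -0.8]
gripper_width: 0.586
```

```bash
python3 look.py 5; python3 - <<'E'
import cv2,numpy as np
a=cv2.imread("pics/s5.png")[100:420,0:350];a=cv2.resize(a,None,fx=1.5,fy=1.5,interpolation=cv2.INTER_CUBIC)
b=cv2.imread("pics/w5.png")[80:400,150:490]
b=cv2.resize(b,None,fx=.78,fy=.78);c=np.zeros((480,800,3),np.uint8);c[:480,:525]=a;c[:b.shape[0],530:530+b.shape[1]]=b
cv2.imwrite("pics/c5.png",c)
E
```

```text
4.3 [ 0.57712104 -0.19019562  0.0142217 ] 0.5857264016623414 [-0.38780227  0.74451471 -0.79579415]
```

View pics/c5.png

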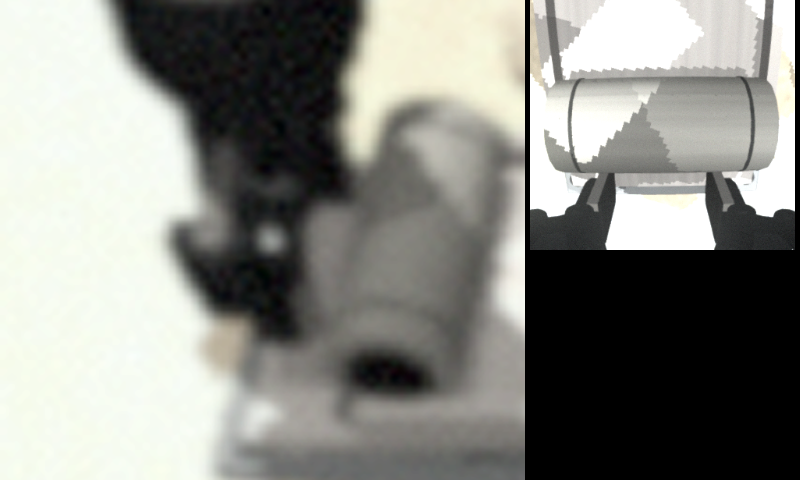

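View pics/w5.png

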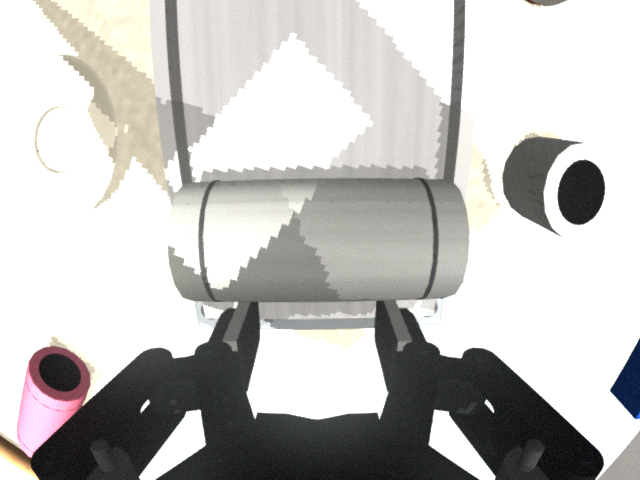

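Emit:
servo_tool(deltas=[[[50, -0.6, 1.8, 0.3, 0], [50, -1.3, 3.7, 0.7, 0], [50, -1.9, 5.5, 1, 0], [50, -2.6, 7.3, 1.3, 0], [50, -3.3, 9.2, 1.7, 0]]])

```text
time: 5.03
tool_pos: [0.5743, -0.1817, 0.0163]
tool_rot: [0.001, 0.578, 0.816, -0.0]
contact_force: [0.3, -2.6, 0.9]
gripper_width: 0.585
```

Emit:
servo_tool(deltas=[[[50, -0.6, 1.8, 0.3, 0], [50, -1.3, 3.7, 0.7, 0], [50, -1.9, 5.5, 1, 0], [50, -2.6, 7.3, 1.3, 0], [50, -3.3, 9.2, 1.7, 0]]])

```text
time: 5.65
tool_pos: [0.5706, -0.1721, 0.0176]
tool_rot: [-0.0, 0.578, 0.816, 0.0]
contact_force: [0.9, -2.2, 1.1]
gripper_width: 0.584
```

```bash
python3 look.py 6
```

```text
5.65 [ 0.57057549 -0.17205634  0.01760406] 0.5837777101000202 [ 0.89503539 -2.23747343  1.07458816]
```

View pics/w6.png

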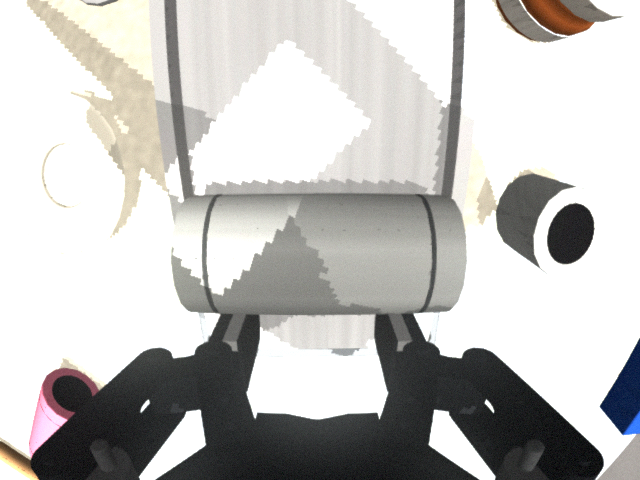

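View pics/s6.png

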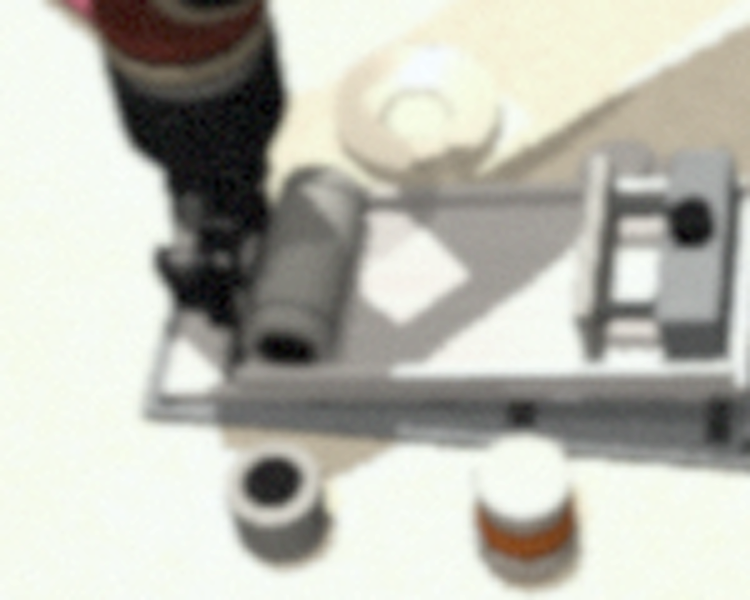

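Emit:
servo_tool(deltas=[[[50, -0.8, 2.3, 0.4, 0], [50, -1.7, 4.7, 0.9, 0], [50, -2.5, 7.1, 1.3, 0], [50, -3.3, 9.4, 1.8, 0], [50, -4.2, 11.8, 2.2, 0]]])

```text
time: 6.38
tool_pos: [0.5664, -0.1603, 0.0199]
tool_rot: [0.0, 0.578, 0.816, 0.0]
contact_force: [0.6, -1.0, 0.4]
gripper_width: 0.586
```

Emit:
servo_tool(deltas=[[[50, -0.8, 2.3, 0.4, 0], [50, -1.7, 4.7, 0.9, 0], [50, -2.5, 7.1, 1.3, 0], [50, -3.3, 9.4, 1.8, 0], [50, -4.2, 11.8, 2.2, 0]]])

```text
time: 7.0
tool_pos: [0.5622, -0.1485, 0.0221]
tool_rot: [0.0, 0.578, 0.816, 0.0]
contact_force: [-0.1, -0.7, 1.1]
gripper_width: 0.582
```

```bash
python3 look.py 7
```

```text
7.0 [ 0.56223347 -0.14846934  0.02207055] 0.5819098783442406 [-0.08678096 -0.72878844  1.13830378]
```

View pics/w7.png

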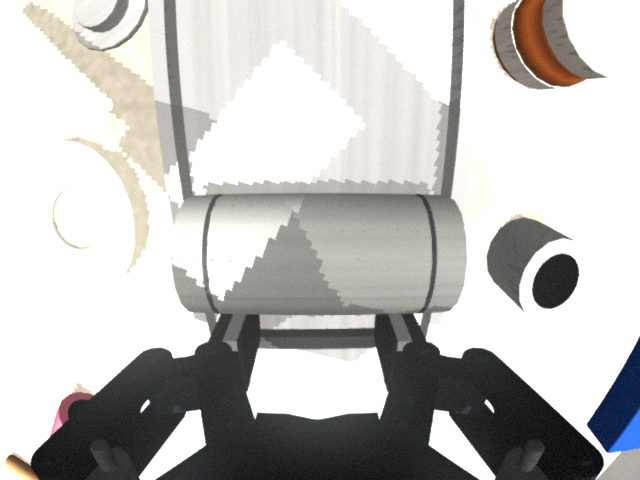

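View pics/s7.png

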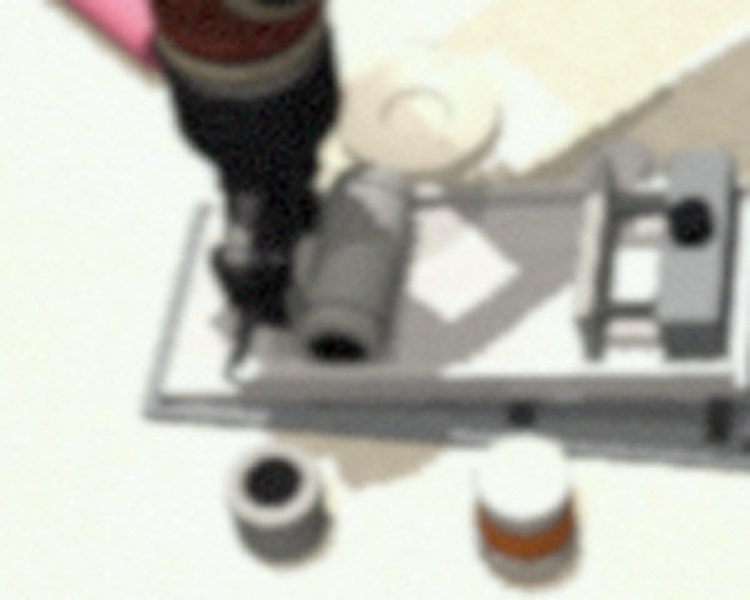

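Emit:
servo_tool(deltas=[[[50, -0.8, 2.3, 0.4, 0], [50, -1.7, 4.7, 0.9, 0], [50, -2.5, 7.1, 1.3, 0], [50, -3.3, 9.4, 1.8, 0], [50, -4.2, 11.8, 2.2, 0]]])

```text
time: 7.72
tool_pos: [0.558, -0.1367, 0.0242]
tool_rot: [0.0, 0.578, 0.816, 0.0]
contact_force: [0.4, -0.0, 0.5]
gripper_width: 0.582
```

Emit:
servo_tool(deltas=[[[50, -0.8, 2.3, 0.4, 0], [50, -1.7, 4.7, 0.9, 0], [50, -2.5, 7.1, 1.3, 0], [50, -3.3, 9.4, 1.8, 0], [50, -4.2, 11.8, 2.2, 0]]])

```text
time: 8.35
tool_pos: [0.5538, -0.1249, 0.0264]
tool_rot: [0.0, 0.578, 0.816, -0.0]
contact_force: [-0.1, -1.7, 1.5]
gripper_width: 0.589
```

Emit:
servo_tool(deltas=[[[50, -0.8, 2.3, 0.4, 0], [50, -1.7, 4.7, 0.9, 0], [50, -2.5, 7.1, 1.3, 0], [50, -3.3, 9.4, 1.8, 0], [50, -4.2, 11.8, 2.2, 0]]])

```text
time: 8.98
tool_pos: [0.5496, -0.1131, 0.0287]
tool_rot: [0.0, 0.578, 0.816, 0.0]
contact_force: [0.2, -1.3, 0.1]
gripper_width: 0.587
```

Emit:
servo_tool(deltas=[[[50, -0.8, 2.3, 0.4, 0], [50, -1.7, 4.7, 0.9, 0], [50, -2.5, 7.1, 1.3, 0], [50, -3.3, 9.4, 1.8, 0], [50, -4.2, 11.8, 2.2, 0]]])

```text
time: 9.6
tool_pos: [0.5454, -0.1013, 0.0309]
tool_rot: [0.0, 0.578, 0.816, 0.0]
contact_force: [1.2, -2.1, -0.3]
gripper_width: 0.587
```

```bash
python3 look.py 8
```

```text
9.6 [ 0.54541691 -0.10127518  0.03087015] 0.5866415473699167 [ 1.17757254 -2.1251004  -0.29266949]
```

View pics/w8.png

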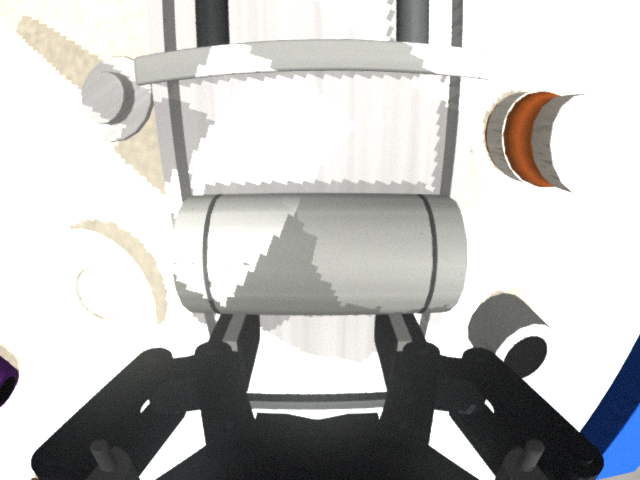

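View pics/s8.png

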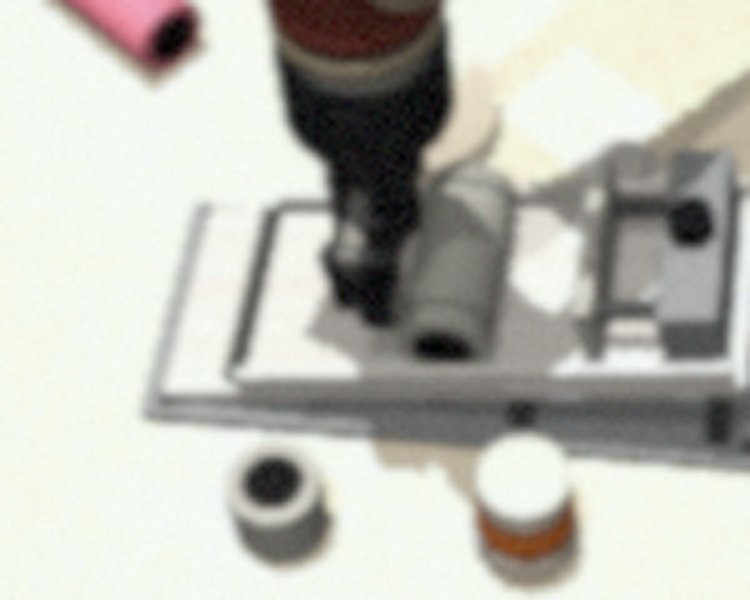

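Emit:
servo_tool(deltas=[[[50, -0.8, 2.3, 0.4, 0], [50, -1.7, 4.7, 0.9, 0], [50, -2.5, 7.1, 1.3, 0], [50, -3.3, 9.4, 1.8, 0], [50, -4.2, 11.8, 2.2, 0]]])

```text
time: 10.32
tool_pos: [0.5412, -0.0895, 0.0331]
tool_rot: [0.0, 0.578, 0.816, 0.0]
contact_force: [1.2, -1.4, 2.0]
gripper_width: 0.584
```

Emit:
servo_tool(deltas=[[[50, -0.8, 2.3, 0.4, 0], [50, -1.7, 4.7, 0.9, 0], [50, -2.5, 7.1, 1.3, 0], [50, -3.3, 9.4, 1.8, 0], [50, -4.2, 11.8, 2.2, 0]]])

```text
time: 10.95
tool_pos: [0.537, -0.0777, 0.0352]
tool_rot: [-0.0, 0.578, 0.816, -0.0]
contact_force: [0.2, -0.5, 0.8]
gripper_width: 0.588
```

Emit:
servo_tool(deltas=[[[50, -0.6, 1.8, 0.3, 0], [50, -1.3, 3.7, 0.7, 0], [50, -1.9, 5.5, 1, 0], [50, -2.6, 7.3, 1.3, 0], [50, -3.3, 9.2, 1.7, 0]]])

```text
time: 11.58
tool_pos: [0.5337, -0.0685, 0.0369]
tool_rot: [-0.0, 0.578, 0.816, -0.0]
contact_force: [1.5, -0.5, 0.9]
gripper_width: 0.588
```

```bash
python3 look.py 9
```

```text
11.575 [ 0.53367383 -0.06851287  0.03691517] 0.5878579542720291 [ 1.45296107 -0.51974416  0.93202451]
```

View pics/w9.png

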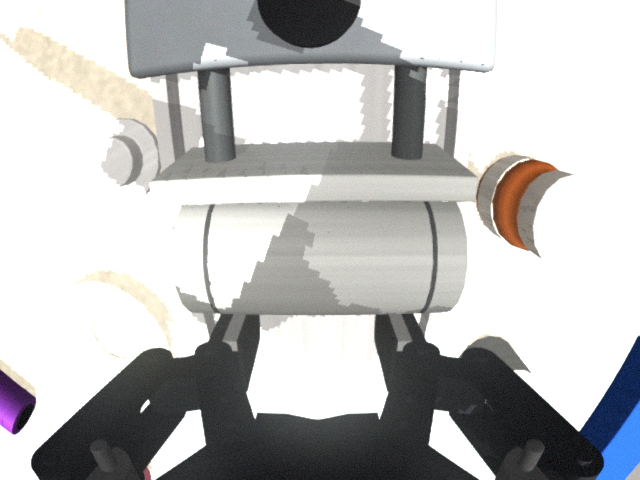

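View pics/s9.png

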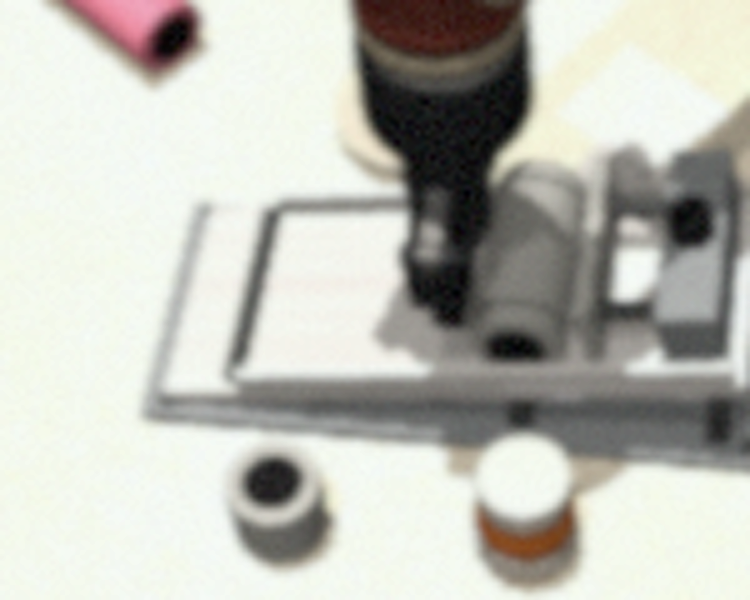

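Emit:
servo_tool(deltas=[[[50, -0.4, 1.1, 0.2, 0], [50, -0.8, 2.3, 0.4, 0], [50, -1.2, 3.4, 0.6, 0], [50, -1.6, 4.5, 0.8, 0], [50, -2, 5.6, 1.1, 0]]])

```text
time: 12.3
tool_pos: [0.5317, -0.063, 0.038]
tool_rot: [0.0, 0.578, 0.816, -0.0]
contact_force: [0.5, -1.9, 0.6]
gripper_width: 0.584
```

Emit:
servo_tool(deltas=[[[50, -0.4, 1.1, 0.2, 0], [50, -0.8, 2.3, 0.4, 0], [50, -1.2, 3.4, 0.6, 0], [50, -1.6, 4.5, 0.8, 0], [50, -2, 5.6, 1.1, 0]]])

```text
time: 12.92
tool_pos: [0.5306, -0.0588, 0.0396]
tool_rot: [0.002, 0.577, 0.817, -0.001]
contact_force: [2.9, -6.8, 0.0]
gripper_width: 0.582
```

```bash
python3 look.py 10
```

```text
12.925 [ 0.5306143  -0.05880364  0.03959635] 0.5816220633583523 [ 2.88181462 -6.76808481  0.01614259]
```

View pics/w10.png

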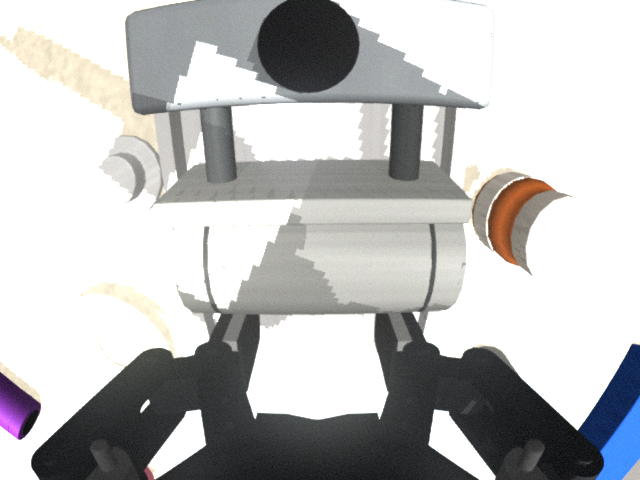

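Emit:
servo_tool(deltas=[[[50, -0.4, 1.1, 0.2, 0], [50, -0.8, 2.3, 0.4, 0], [50, -1.2, 3.4, 0.6, 0], [50, -1.6, 4.5, 0.8, 0], [50, -2, 5.6, 1.1, 0]]])

```text
time: 13.65
tool_pos: [0.5288, -0.0537, 0.0407]
tool_rot: [0.002, 0.577, 0.817, -0.001]
contact_force: [2.9, -7.6, -1.8]
gripper_width: 0.584
```

Emit:
servo_tool(deltas=[[[50, -0.3, 0.8, 0.2, 0], [50, -0.6, 1.6, 0.3, 0], [50, -0.8, 2.3, 0.4, 0], [50, -1, 2.8, 0.5, 0]]])

```text
time: 14.15
tool_pos: [0.5283, -0.0523, 0.0413]
tool_rot: [0.004, 0.577, 0.817, -0.002]
contact_force: [4.4, -13.7, -3.2]
gripper_width: 0.586
```

```bash
python3 look.py 11
```

```text
14.15 [ 0.52828768 -0.05227633  0.04132542] 0.5861162525013177 [  4.3824925  -13.74908747  -3.22826233]
```

View pics/w11.png

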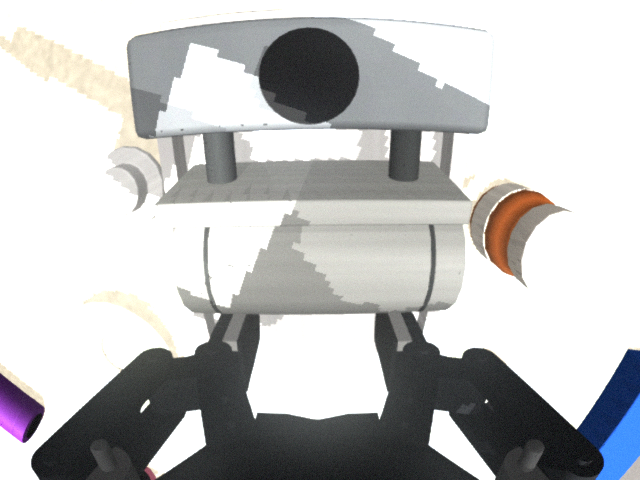

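Emit:
servo_tool(deltas=[[[50, -0.2, 0.5, 0.1, 0], [50, -0.4, 1, 0.1, 0], [50, -0.4, 1, 0.1, 0], [50, -0.4, 1, 0.1, 0]]])

```text
time: 14.75
tool_pos: [0.5284, -0.0523, 0.0418]
tool_rot: [0.005, 0.577, 0.817, -0.002]
contact_force: [5.0, -15.4, -2.7]
gripper_width: 0.585
```

```bash
python3 look.py 12; python3 - <<'E'
from h import *
f=grab_frame("top");cv2.imwrite("pics/top12.png",cv2.resize(f[150:310,240:430,::-1],None,fx=4,fy=3.7,interpolation=cv2.INTER_CUBIC))
E
```

```text
14.75 [ 0.52837772 -0.05227867  0.04175459] 0.585311478048231 [  5.04748623 -15.39223934  -2.66724074]
```

View pics/s12.png

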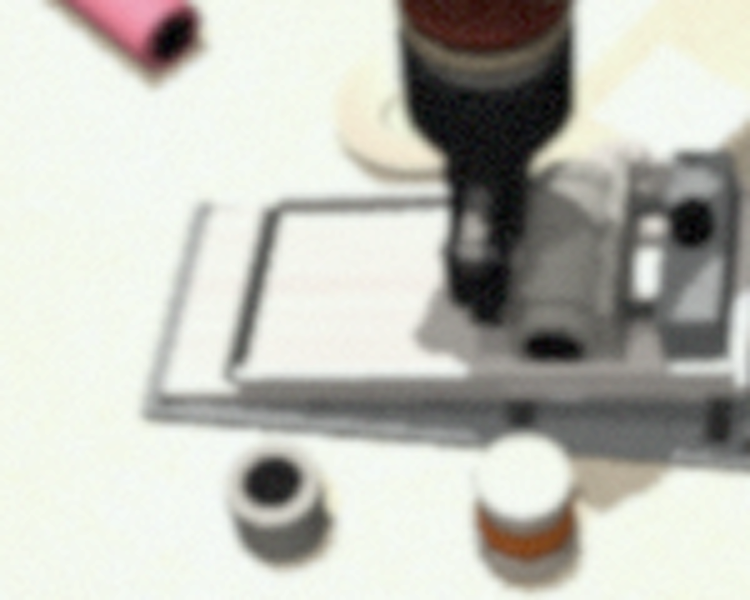

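View pics/w12.png

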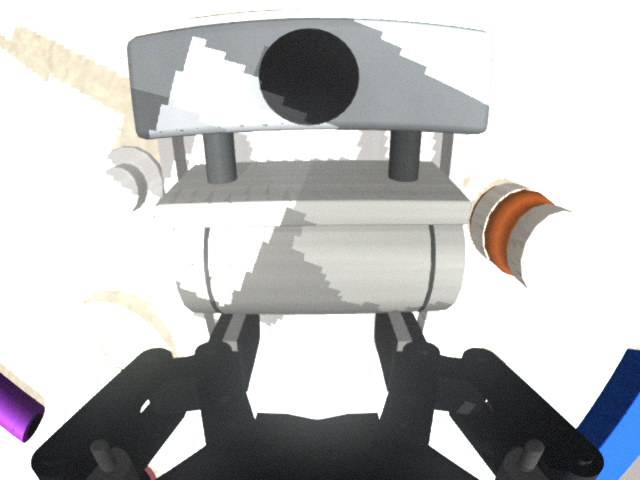

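View pics/top12.png

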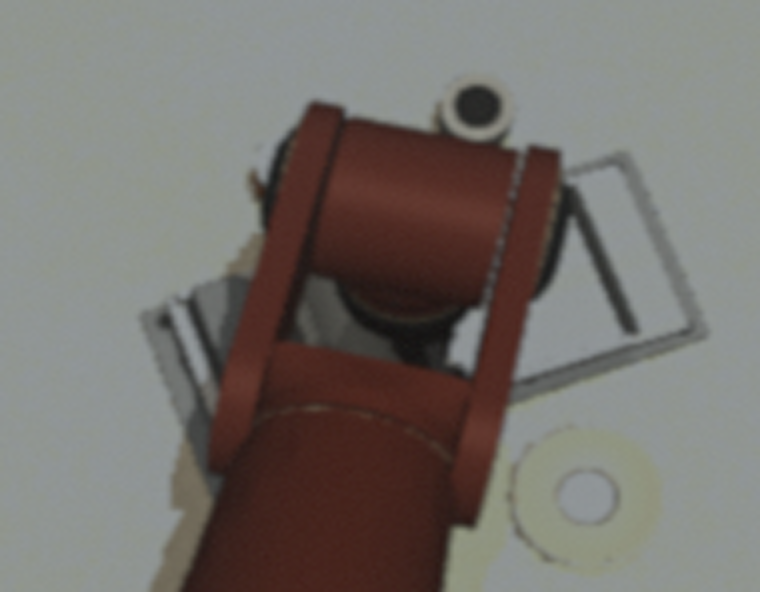

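```bash
python3 - <<'E'
from h import *
np.set_printoptions(suppress=True,precision=1)
def dz(uv,dzv):
    # intersect wrist ray with deck plane z=dzv
    o,d=wray(uv);o=o*1000;a,b=deck(o),deck(o+d*1000);t=(dzv-a[2])/(b[2]-a[2]);return a+t*(b-a)
for n,uv,z in[("face top edge L",(185,201),45),("R",(455,200),45),("mid",(316,200),45),("plate back",(312,162),45),("block front",(312,130),44),("knob",(309,76),56)]:print(n,dz(uv,z))
s=state();print(s["contact_force"],s["time"])
E
```

```text
face top edge L [187.2  38.4  45. ]
R [187.4 -39.9  45. ]
mid [186.9   0.5  45. ]
plate back [197.9   1.5  45. ]
block front [206.4   1.5  44. ]
knob [221.3   1.9  56. ]
[  5.5 -15.7  -4.5] 14.9
```

```bash
python3 - <<'E'
import cv2,numpy as np
a=cv2.imread("pics/w9.png")[50:240,250:390];b=cv2.imread("pics/w12.png")[50:240,250:390]
cv2.imwrite("pics/cmp.png",cv2.convertScaleAbs(cv2.resize(np.hstack([a,b]),None,fx=2.8,fy=2.8),alpha=.75))
E
python3 - <<'E'
from h import *
np.set_printoptions(suppress=True,precision=1)
for name,off,pts in [("w9",np.array([533.7-528.4,-68.5+52.3,36.9-41.75]),[("front",(312,185),45),("back",(312,143),45),("block",(312,65),44)]),]:
  for n,uv,dzv in pts:
    o,d=wray(uv);o=o*1000+off;a,b=deck(o),deck(o+d*1000);t=(dzv-a[2])/(b[2]-a[2]);print(name,n,a+t*(b-a))
c=calibration("wrist")["world_from_camera"];print(deck(c[:3,3]*1000))
E
```

```text
w9 front [174.4   2.   45. ]
w9 back [185.9   1.9  45. ]
w9 block [206.    1.8  44. ]
[225.6   0.3 140.8]
```

View pics/cmp.png

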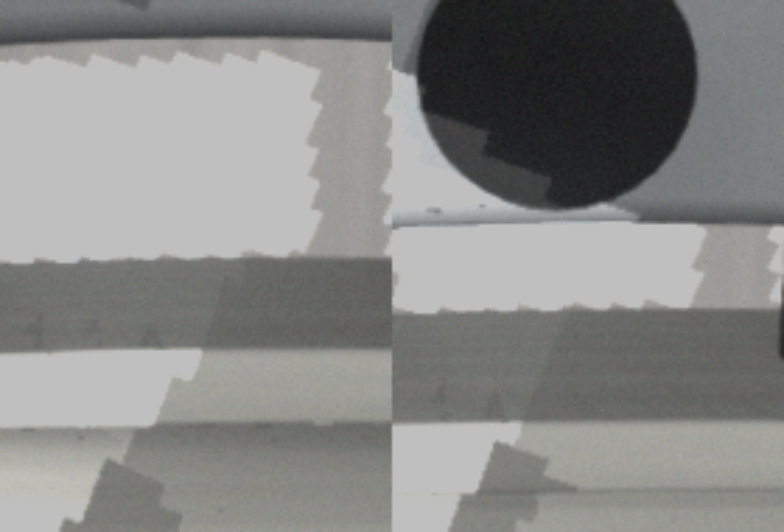

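```bash
python3 - <<'E'
from h import *
np.set_printoptions(suppress=True,precision=1)
for name,off,rows in [("w9 rest",np.array([533.7-528.4,-68.5+52.3,36.9-41.75]),(175,202)),("now",np.zeros(3),(200,225.5))]:
  for r in rows:
    o,d=wray((312,r));o=o*1000+off;a,b=deck(o),deck(o+d*1000);t=(45-a[2])/(b[2]-a[2]);print(name,r,a+t*(b-a))
E
```

```text
w9 rest 175 [177.2   1.9  45. ]
w9 rest 202 [169.4   2.   45. ]
now 200 [186.9   1.6  45. ]
now 225.5 [179.    1.6  45. ]
```

Emit:
servo_tool(deltas=[[[50, -0.2, 0.6, 0, 0], [50, -0.3, 0.9, 0, 0], [50, -0.3, 0.9, 0, 0], [50, -0.3, 0.9, 0, 0], [50, -0.3, 0.9, 0, 0]]])

```text
time: 15.52
tool_pos: [0.5284, -0.0523, 0.0419]
tool_rot: [0.006, 0.577, 0.817, -0.003]
contact_force: [4.4, -18.8, -3.6]
gripper_width: 0.59
```

```bash
python3 look.py 13; python3 - <<'E'
import cv2,numpy as np
a=cv2.imread("pics/w12.png").astype(int);b=cv2.imread("pics/w13.png").astype(int);print(np.abs(a-b)[100:320].mean())
for f in("w12","w13"):
    g=cv2.imread(f"pics/{f}.png",0).astype(int)[:,312:345].mean(1);d=np.abs(np.diff(g));print(f,[(i,int(d[i])) for i in range(110,240) if d[i]>12])
E
```

```text
15.525 [ 0.52836635 -0.05225574  0.04190135] 0.5899446605618763 [  4.43221907 -18.78833954  -3.63427406]
2.127623106060606
w12 [(121, 13), (122, 22), (123, 27), (124, 18), (127, 16), (128, 61), (129, 33), (158, 19), (159, 43), (160, 33), (199, 27), (200, 25), (201, 14), (223, 17)]
w13 [(122, 16), (123, 24), (124, 22), (125, 13), (127, 16), (129, 67), (130, 16), (158, 20), (159, 43), (160, 35), (199, 23), (200, 30), (201, 16), (223, 15), (224, 14)]
```

The last extra push moved nothing (TCP stalled within 0.03 mm, plate edges unchanged) while the force rose to 19 N. That is well above the 8 N spring, so the plate is against its hard end. I hand the job in while holding.

```bash
python3 -c "
from plant import *
print(job_done())"
```

```text
the job is handed in; nothing more can be done
None
```

The sleeve is at the top of the ramp, and my checks indicate it has pushed the stop plate fully home. I handed the job in at about 15.5 s with the arm still pressing it there. I rolled it up at about 20 mm/s with two fingertips set 50 mm apart behind it, slowing to about 9 mm/s at the plate, and never pinched or lifted it.

**Plate home:** The wrist pictures show about 9.7 mm of plate travel, which is 10 mm within the measuring error. Two further pushes, each about 1 mm, moved the arm by less than 0.1 mm at most while the force rose from 14 N to 19 N. That is well above the 8 N spring, so the plate is on its hard end.

**No roll-back:** In every check picture on the way up, the sleeve stayed against the fingers. I saw no sign of the other items moving, but I did not measure them again at the end.

**One disagreement:** The pictures put the fingertips about 20 mm behind the reported tool point (TCP), where the description says 19 mm ahead. I set the finger height from the pictures, and the lower heights and the smooth push fitted that. I did not find the cause.

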